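Load a power module into a latched test fixture

TASK

Load the black power module into the grey test fixture: press the green pad on the fixture's spring-loaded hatch to free it, set the module fully home in the orange cradle inside, then swing the hatch shut and press it down again until it stays latched. Feel for the latch and be gentle with the hatch: never push on it with more than 20 N. Leave the heatsink, the screw jar and the screwdriver where they are.

Things in the scene. Friction and masses are not known exactly. Their poses are not given: they have to be found in the camera images.
- fixture: Grey open-topped case, fixed to the bench, in another place and yaw each time. Origin on the bench: x points back towards the hinge, y along the hinge. It spans x -90 to +80 mm, y -65 to +65 mm; rim 68 mm high. The well inside spans x -58 to +72 mm, y -59 to +59 mm, floor 25 mm above the bench.
- cradle (a point): Centre of the cradle's floor in the well, 5 mm behind the case's origin (+x), 25 mm above the bench, same axes. Two orange U-shaped end clips, 10 mm high, flared on to 14 mm, round a bay 54 (x) by 32 mm (y): 2 mm to spare on each side of the module. The long sides are open for fingers, 42 mm between the clips along x.
- hatch_hinge (a point): Middle of the hinge line at the case's rear: 73 mm behind (+x) and 47 mm above the cradle point, 72 mm above the bench, same axes. Fixed to the case.
- hatch (a joint): Hatch angle, rad: between 0 and 0.015 shut and latched, -0.02 to -0.04 pressed to the stop, 1.6 fully open, just past upright. Aluminium plate, 176 mm from hinge to front edge, 140 mm wide, outer face 7.5 mm above the hinge line at 0, 12 mm skirt. Once freed, a spring opens it in about 3 s. To shut it, push its outer face from behind, over and down: 1 to 5 N.
- press_pad (a point): Centre of the green pad (26 mm across) on the hatch's outer face, over the latch: 155 mm in front of the hinge line and 8.7 mm above it at angle 0; moves and turns with the hatch (z out of the outer face). Press here, straight down.
- latch_slot (a point): Slot in the case's front rim where the hatch's pin enters the push-push latch. A press of a few mm trips it; just there a stiff rubber stop (15 N per mm) begins. Height and depth differ from fixture to fixture, so feel: 3 to 5 N of spring, then a steep rise at the stop: 8 to 12 N there is enough, then let go upwards. The same press from open latches it.
- module_center (a point): Centre of the loose black power module, a block 50 mm (x) by 28 mm (y) by 36 mm (z) with a white label patch on top, about 0.11 kg, standing upright on the bench. Grip it across the 28 mm. It may sit in the cradle either way round (half turn). When seated this point is 18 mm above the cradle point.
- heatsink_center (a point): Centre of a loose gold finned heatsink, 36 x 36 x 24 mm. Leave alone.
- screw_jar: Small jar with a blue cap, 44 mm across, 50 mm high; origin at the centre of its underside. Leave alone.
- screwdriver: Red screwdriver lying on the bench, 160 mm long along its x; leave alone.
Things that resemble listed ones, but are neither listed nor needed, are in the scene too. Of the things like the fixture, leave any that is pink or yellow; of the rest the smaller one is meant.

How it is judged:
On the way, in this order (a step that is already met when the one before it is completed fails the run):
1. the hatch is freed and stands open (beyond 1.2 rad) (value of joint hatch above 1.2 rad), for 0.2 s.
2. the module sits fully home in the cradle while the hatch is open (value of joint hatch above 1 rad and horizontal distance between module_center and cradle below 0.004 m and z of module_center in the frame of cradle between 0.015 and 0.021 m and angle between the x axis of module_center and the x axis of cradle, either way round below 0.14 rad and angle between module_center's own z axis and vertical below 0.12 rad), for 0.2 s.
At the end, for the whole second after the job is handed in: The hatch is shut and stays latched by itself (its angle between -0.02 and 0.025 rad), and the module is at rest in the cradle: centre within 4 mm of the cradle's centre seen from above, at 18 mm above its floor within 3 mm, lengthways within 0.14 rad, upright within 0.12 rad (value of joint hatch between -0.02 and 0.025 rad and linear speed of module below 0.02 m/s and horizontal distance between module_center and cradle below 0.004 m and z of module_center in the frame of cradle between 0.015 and 0.021 m and angle between the x axis of module_center and the x axis of cradle, either way round below 0.14 rad and angle between module_center's own z axis and vertical below 0.12 rad); the robot touches nothing.
It fails at once if the robot pushes on the hatch with more than 20 N (contact force between hatch and the fingers above 20 N or contact force between hatch and the arm above 20 N).
It fails at once if the gold heatsink is moved by more than 20 mm (distance of heatsink_center from where it was at the start of the episode above 0.02 m).
It fails at once if the screw jar is moved by more than 20 mm (distance of screw_jar from where it was at the start of the episode above 0.02 m).
It fails at once if the screwdriver is moved by more than 20 mm (distance of screwdriver from where it was at the start of the episode above 0.02 m).
It also fails if it takes over 70 s, if anything falls off the work surface, if the arm or the gripper's body presses on something with over 40 N, if the wrist force passes 120 N, or if a joint passes its speed limit or range.

ROBOT

A 6-joint arm with a two-finger parallel gripper is mounted at the origin on the work surface. World frame = base frame: x ahead of the robot, y to its left, z up, the work surface at z = 0. Lengths are in m, angles in rad, forces in N, time in s.
With the tool pointing down it reaches from about 0.25 to 0.725 m from the base axis. Payload 4 kg.
Tool frame: the origin (TCP) lies on the centre line of the jaws, within the pads' length; the fingertips stand 17 mm ahead of it and the grasp point (between the pads) lies 2 mm behind it; z points along the fingers, y is the line along which they close (so a half turn about z gives the same grasp; the last joint's range is limited). The gripper opens to 85 mm and grips with 20 to 120 N. Pads are 22 mm wide; open, the fingers measure 114 mm over their backs; the gripper's body (76 mm by 85 mm) begins 54 mm behind the grasp point. The pads swing forward as they close: fully open they stand 13 mm farther back than shut.
Start: joints at [-1.161, 0.241, 0.005, 1.335, 0, 1.571], TCP at [0.199, -0.459, 0.21] pointing down, gripper open.
Joint ranges: [-2.72, 2.72], [-1.05, 1.87], [-1.09, 1.28], [-1.99, 2.15], [-1.42, 1.44], [-3.14, 3.14]. Speed limits (rad/s): [2.79, 2.79, 3.14, 3.14, 3.14, 3.14].

INTERFACE

Orientations are given as a unit quaternion [x, y, z, w].
In Python, from workcell import get_obs, imaging, order gives the robot as it stands.
- The arm moves only by the tool apply_moves, never from a script. Its argument "targets" is a list that holds one entry, the list of rows, each a list of 5 numbers: the shift along the world's x, y, z in units of 40 mm (1.0 is 40 mm), then the turn about the world's z in degrees, then the gripper command: -1 is shut, 1 is fully open, values between are in proportion. In form: [[[dx, dy, dz, turn, fingers], ...]]. A call has 1 to 8 rows; each row shifts and turns the commanded pose from where the row before left it; what a row does not reach is not made up. A row lasts 1/12 s, in which the tool goes at most 41.7 mm and 7.16 degrees, less where a joint would pass 70% of its speed; a pose out of reach is approached as far as the arm can. A call is refused whole if a number of a shift passes 1 or a number of a turn 7.16, either way. A call with a gripper value outside its range is refused whole. The fingers move at their own pace and stop on an object; the grip force is fixed at half the most. Time passes only in rows, so rows that do not move let the fingers close. It gives the time, the measured TCP pose, the force, the opening and the grip force at its end, in the units of the state.
- get_obs(): the state, without advancing time (a new reading comes with each control period).
- imaging.camera(name): name is "side" or "top" or "wrist"; returns (picture, depth): 420x560x3 uint8, blue, green, red; 420x560 float32, m along the optical axis (not along the pixel's ray), 0 where there is no reading.
- imaging.get_calibration(name): a dict with "camera_matrix" (3x3 intrinsics, pixels), "eye" and "rotation" of the camera in the world; the wrist camera has in their place "hand_eye" (4x4, takes a point from camera to tool coordinates, whose origin is the TCP and whose axes are the flange's). Camera axes: x right, y down, z forward; pixel columns grow to the right and rows downward; lengths in m; the calibration is good to about 2 mm. A picture is of the moment at which its call begins: read the wrist's pose just before it. get_calibration takes no time and is no camera call.
- order.job_done(): hands the job in; it is judged then, once.
The state is a dict: "clock": time; "joint_pos": joint angles; "joint_vel": joint speeds; "tau": joint torques, N m; "eef_pos": TCP position; "tool_rot": TCP orientation; "ft_force": force on the tool from outside, world axes, zero at the start; "ft_torque": the same for the moment, N m; "grip_width": finger opening in m; "grasp_force": force on a finger pad.
Only numpy, scipy, OpenCV 4.12 (cv2) and the standard library are available. Lean on these libraries where they do the work, as an engineer would, in place of code of your own. Each camera call takes 0.05 s, during which the arm holds its last target. There are 200 camera calls.

## Working session

There is one attempt and no reset: what is moved stays moved. The work goes in short steps, Python scripts to look and compute and a tool call to move; the robot and the scene stay as the last step left them, time stands still between calls to the robot, and variables do not carry over. Pictures are saved under pics/ and viewed, at most 10 in all, crops included, and the job is handed in when it is done.

Besides the shell and the picture viewer there is one more tool, called after "Request:" as name([rows], argument=value, ...), one row to a line, values as JSON. apply_moves: Moves the arm, as the interface text tells. Its arguments: {"type":"object","properties":{"targets":{"type":"array","items":{"type":"array","items":{"type":"array","items":{"type":"number"}}}}},"required":["targets"]}

```bash
ls; mkdir -p pics; python3 - <<'E'
from workcell import get_obs, imaging
import cv2, numpy as np
print({k:np.round(v,3).tolist() for k,v in get_obs().items()})
for n in("top","side"):
    p,d=imaging.camera(n); cv2.imwrite(f"pics/{n}0.png",p); np.savez(f"{n}0.npz",p=p,d=d)
    c=imaging.get_calibration(n); print(n,{k:np.round(v,4).tolist() for k,v in c.items()})
print(imaging.get_calibration("wrist"))
E
```

```text
pics
{'clock': 0.0, 'joint_pos': [-1.161, 0.241, 0.004, 1.335, -0.0, 1.571], 'joint_vel': [-0.002, 0.002, 0.0, -0.001, -0.001, 0.0], 'tau': [-0.001, -37.231, 25.241, 0.017, -0.0, -0.0], 'eef_pos': [0.199, -0.458, 0.209], 'tool_rot': [0.979, 0.203, -0.0, -0.001], 'ft_force': [-0.788, -0.745, -0.231], 'ft_torque': [0.004, 0.019, 0.011], 'grasp_force': 0.0, 'grip_width': 0.086}
top {'camera_matrix': [[384.6347, 0.0, 279.2499], [0.0, 384.6347, 199.5932], [0.0, 0.0, 1.0]], 'eye': [0.4043, 0.0254, 0.9329], 'rotation': [0.7148, -0.695, 0.0564, -0.0536]}
side {'camera_matrix': [[417.9661, 0.0, 282.6558], [0.0, 417.9661, 207.3017], [0.0, 0.0, 1.0]], 'eye': [0.0431, 0.5718, 0.9774], 'rotation': [-0.3239, 0.8829, -0.3185, 0.1186]}
{'camera_matrix': array([[314.69983989,   0.        , 280.17495358],
       [  0.        , 314.69983989, 212.46729191],
       [  0.        ,   0.        ,   1.        ]]), 'hand_eye': array([[ 5.73323236e-04, -9.63332119e-01, -2.68311200e-01,
         6.85271235e-02],
       [ 9.99999715e-01,  4.20325652e-04,  6.27666199e-04,
        -6.37650872e-04],
       [-4.91872929e-04, -2.68311484e-01,  9.63332085e-01,
        -1.62967909e-01],
       [ 0.00000000e+00,  0.00000000e+00,  0.00000000e+00,
         1.00000000e+00]])}
```

View pics/top0.png

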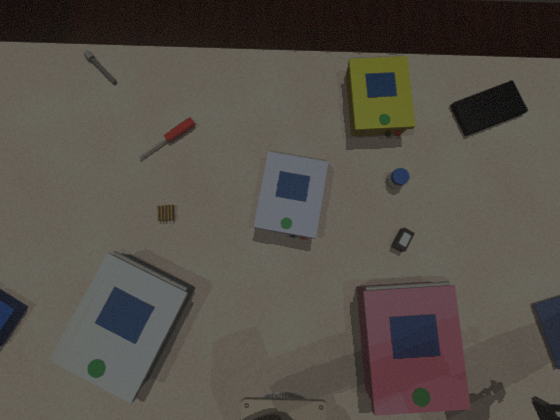

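View pics/side0.png

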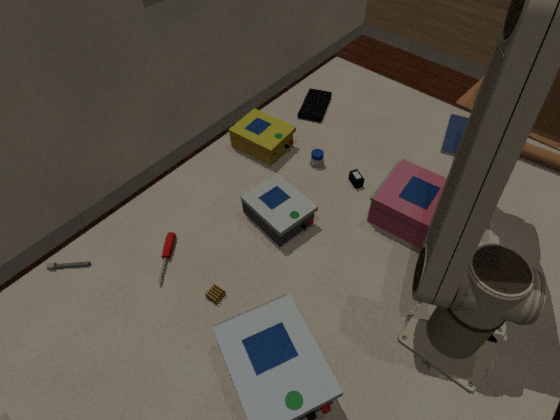

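Target is the white/grey box at about (292,195) in the top view: its pad is at (286,223), the module at (403,239), the heatsink at (166,214) and the jar at (399,177). Next I'll measure these.

```bash
cat > h.py <<'E'
import numpy as np, cv2
from workcell import get_obs, imaging
from scipy.spatial.transform import Rotation as R
def pose(n,obs=None):
    c=imaging.get_calibration(n)
    if n=="wrist":
        T=np.eye(4);T[:3,:3]=R.from_quat(obs["tool_rot"]).as_matrix();T[:3,3]=obs["eef_pos"]
        T=T@np.array(c["hand_eye"]); return c["camera_matrix"],T[:3,3],T[:3,:3]
    return c["camera_matrix"],np.array(c["eye"]),R.from_quat(c["rotation"]).as_matrix()
def onplane(uv,z,n,obs=None):
    K,e,M=pose(n,obs); uv=np.atleast_2d(uv).astype(float)
    r=np.c_[uv,np.ones(len(uv))]@np.linalg.inv(K).T@M.T
    return e+r*((z-e[2])/r[:,2])[:,None]
def blob(mask,near=None):
    cs,_=cv2.findContours(mask.astype(np.uint8),cv2.RETR_EXTERNAL,cv2.CHAIN_APPROX_NONE)
    if near is None: return max(cs,key=cv2.contourArea)
    cs=[c for c in cs if cv2.contourArea(c)>8]
    return min(cs,key=lambda c:np.hypot(*(c.reshape(-1,2).mean(0)-near)))
def cen(c):
    m=cv2.moments(c); return np.array([m["m10"]/m["m00"],m["m01"]/m["m00"]])
def rect(c,z,n,obs=None):
    P=onplane(c.reshape(-1,2),z,n,obs)[:,:2]*1000
    (cx,cy),(w,h),a=cv2.minAreaRect(P.astype(np.float32)); return np.round([cx,cy,w,h,a],1)
E
python3 - <<'E'
from h import *
for n,pn,bn,mn in(("top",(286,223),(293,187),(403,239)),("side",(295,215),(274,197),(356,178))):
    p=np.load(n+"0.npz")["p"]; hsv=cv2.cvtColor(p,cv2.COLOR_BGR2HSV); H,S,V=cv2.split(hsv)
    g=blob((H>40)&(H<85)&(S>80)&(V>50),pn); print(n,"pad",cen(g),onplane(cen(g),.0807,n).round(4), rect(g,.0807,n))
    b=blob((H>100)&(H<130)&(S>80)&(V>40),bn); print("blue",rect(b,.08,n))
    w=blob(p.min(2)>150,bn) ; print("hatch",cen(w),rect(w,.0795,n))
    k=blob(p.max(2)<60,mn); print("mod",cen(k),rect(k,.03,n))
    # label
    x,y=mn; s=hsv[y-14:y+15,x-14:x+15]; l=blob((s[...,2]>120)&(s[...,1]<40),(14,14))
    print("label",cen(l)+[x-14,y-14],rect(l+np.array([x-14,y-14]),.036,n))
    print("jar",onplane({"top":(399,177),"side":(317,153)}[n],.05,n).round(3),"hs",onplane({"top":(166,214),"side":(216,295)}[n],.024,n).round(3))
    cv2.imwrite(f"pics/c_{n}.png",cv2.resize(p[110:280,220:440],None,fx=3.5,fy=3.5,interpolation=cv2.INTER_CUBIC))
print(R.from_quat(get_obs()["tool_rot"]).as_matrix().round(2))
E
```

```text
top pad [285.85714286 222.9025974 ] [[0.4862 0.0077 0.0807]] [486.    7.4  22.   22.1  46.5]
blue [570.4  -5.   68.2  58.4  81.1]Traceback (most recent call last):
  File "<stdin>", line 6, in <module>
  File "h.py", line 18, in blob
    return min(cs,key=lambda c:np.hypot(*(c.reshape(-1,2).mean(0)-near)))
ValueError: min() iterable argument is empty
```

```bash
python3 - <<'E'
from h import *
for n,pn,bn,mn in(("top",(286,223),(293,187),(403,239)),("side",(295,215),(274,197),(356,178))):
    p=np.load(n+"0.npz")["p"]; hsv=cv2.cvtColor(p,cv2.COLOR_BGR2HSV); H,S,V=cv2.split(hsv)
    g=blob((H>40)&(H<85)&(S>80)&(V>50),pn); print(n,"pad",onplane(cen(g),.0807,n).round(4))
    b=blob((H>100)&(H<130)&(S>80)&(V>40),bn); print("blue",rect(b,.08,n))
    for q in ((300,215),(265,220),(345,240)): print(q,p[q[1],q[0]],end=" ")
    k=blob(V<55,mn); print("mod",cen(k),rect(k,.03,n))
    x,y=mn; s=hsv[y-14:y+15,x-14:x+15]; t=s[...,2].max()*.6
    l=blob((s[...,2]>t)&(s[...,1]<45),(14,14))
    print("label",cen(l)+[x-14,y-14],rect(l+np.array([x-14,y-14]),.036,n))
    print("jar",onplane({"top":(399,177),"side":(317,153)}[n],.05,n).round(3),"hs",onplane({"top":(166,214),"side":(216,295)}[n],.024,n).round(3))
    cv2.imwrite(f"pics/c_{n}.png",cv2.resize(p[110:280,220:440],None,fx=3.5,fy=3.5,interpolation=cv2.INTER_CUBIC))
print(R.from_quat(get_obs()["tool_rot"]).as_matrix().round(2))
E
```

```text
top pad [[0.4862 0.0077 0.0807]]
blue [570.4  -5.   68.2  58.4  81.1]
(300, 215) [111 104 102] (265, 220) [111 106 102] (345, 240) [ 88  97 103] mod [399.88958991 239.88433228] [ 459.8 -266.3   33.9   55.2   62.5]
label [403.03495311 238.98721228] [ 460.8 -266.9   64.9   68.6    1.6]
jar [[ 0.605 -0.256  0.05 ]] hs [[0.505 0.292 0.024]]
side pad [[0.4881 0.0041 0.0807]]
blue [572.   -7.9  67.7  57.   81.3]
(300, 215) [118 124 123] (265, 220) [47 47 52] (345, 240) [102 115 122] mod [355.7398374  181.03658537] [ 455.6 -262.2   42.9   75.6   61.3]
label [359.8943476  172.34178553] [ 456.6 -264.6   88.7  121.4   35.2]
jar [[ 0.608 -0.259  0.05 ]] hs [[0.501 0.298 0.024]]
[[ 0.92  0.4  -0.  ]
 [ 0.4  -0.92  0.  ]
 [ 0.   -0.   -1.  ]]
```

View pics/c_top.png

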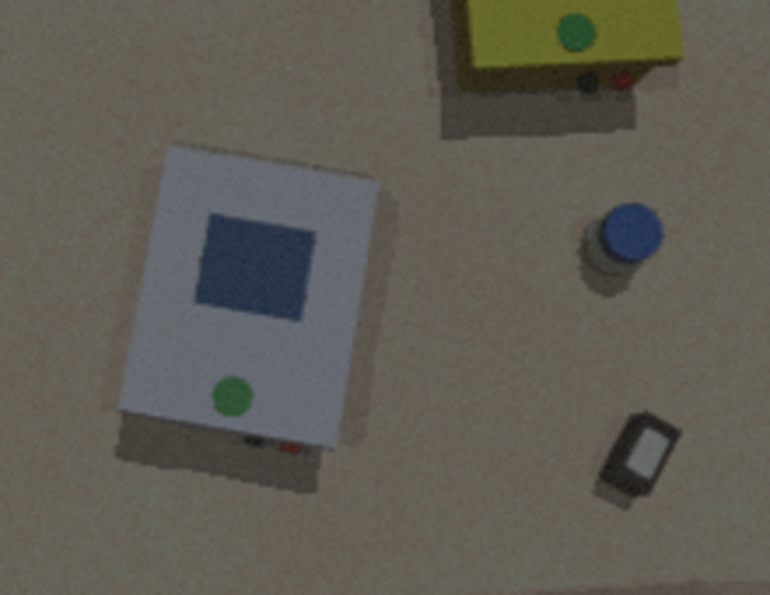

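Request:
apply_moves([
  [[0.7,0.6,0,7.1,-1],[0.7,0.6,0,7.1,-1],[0.7,0.6,0,7.1,-1],[0.7,0.6,0,7.1,-1],[0.7,0.6,0,7.1,-1],[0.7,0.6,0,7.1,-1],[0.7,0.6,0,7.1,-1],[0.7,0.6,0,7.1,-1]],
])

```text
clock: 0.77
eef_pos: [0.424, -0.265, 0.2098]
tool_rot: [0.763, 0.647, -0.0, -0.0]
ft_force: [0.7, -1.0, 0.2]
grip_width: -0.0001
grasp_force: 0.0
```

Request:
apply_moves([
  [[0,0.2,0,7.1,-1],[0,0.2,0,7.1,-1],[0,0,0,7.1,-1],[0,0,0,7.1,-1],[0,0,0,7.1,-1],[0,0,0,7.1,-1],[0,0,0,7.1,-1],[0,0,0,7.1,-1]],
])

```text
clock: 1.43
eef_pos: [0.4229, -0.2503, 0.2096]
tool_rot: [0.363, 0.932, 0.0, -0.001]
ft_force: [0.1, -0.2, -1.2]
grip_width: -0.0001
grasp_force: 0.0
```

```bash
cat > mod.py <<'E'
from h import *
import sys
o=get_obs(); p,d=imaging.camera("wrist"); cv2.imwrite(f"pics/{sys.argv[1]}.png",p); np.savez("w.npz",p=p,d=d)
print(o["clock"],np.round(o["joint_pos"],2),np.round(o["eef_pos"],4),"yaw",R.from_quat(o["tool_rot"]).as_euler("xyz",degrees=True).round(1))
E
python3 mod.py w1
```

```text
1.4333 [-0.53  0.22 -0.02  1.33 -0.    0.21] [ 0.4229 -0.2503  0.2096] yaw [-1.800e+02 -1.000e-01  1.374e+02]
```

View pics/w1.png

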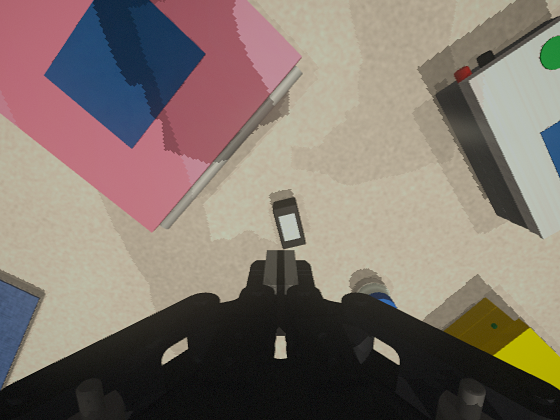

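The module shows at (288,222) with its label at (289,227), and the target box's pad is at the right edge (552,52). The camera faces the robot side, as intended. I'll measure the module now, then move over the pad.

```bash
python3 - <<'E'
from h import *
o=get_obs(); p=np.load("w.npz")["p"]; H,S,V=cv2.split(cv2.cvtColor(p,cv2.COLOR_BGR2HSV))
m=np.zeros(V.shape,bool); m[205:248,268:310]=1
l=blob(m&(V>170)&(S<40),(289,227)); print("label",cen(l),rect(l,.036,"wrist",o))
k=blob(m&(V<95)|m&(V>170)&(S<40),(289,222)); print("top+front",cen(k),rect(k,.036,"wrist",o))
E
```

```text
label [289.26858513 226.69688249] [ 461.5 -270.7   17.3   29.3   61.8]
top+front [288.64066804 225.31559917] [ 460.1 -270.2   27.4   54.9   61.3]
```

Request:
apply_moves([
  [[0.1,0.8,0,5,-1],[0.1,0.8,0,5,-1],[0.1,0.8,0,5,-1],[0.1,0.8,0,5,-1],[0.1,0.8,0,5,-1],[0.1,0.8,0,5,-1],[0.1,0.8,0,4,-1],[0.1,0.8,0,0,-1]],
])

```text
clock: 2.15
eef_pos: [0.4549, 0.0069, 0.2099]
tool_rot: [0.078, 0.997, -0.0, -0.0]
ft_force: [0.1, 0.1, 0.7]
grip_width: 0.0001
grasp_force: 0.0
```

```bash
python3 mod.py w2; python3 - <<'E'
from h import *
o=get_obs(); p=np.load("w.npz")["p"]; H,S,V=cv2.split(cv2.cvtColor(p,cv2.COLOR_BGR2HSV))
g=blob((H>40)&(H<85)&(S>80)&(V>50)); print("pad",cen(g),onplane(cen(g),.0807,"wrist",o).round(4),rect(g,.0807,"wrist",o))
b=blob((H>100)&(H<130)&(S>80)&(V>40)); print("blue",rect(b,.08,"wrist",o))
E
```

```text
2.15 [ 0.02  0.15 -0.11  1.31 -0.    0.17] [0.4549 0.0069 0.2099] yaw [-180.    -0.   171.1]
pad [284.525  229.9875] [[0.4875 0.0128 0.0807]] [487.6  12.8  24.5  24.8  81.2]
blue [ 577.1 -224.4   21.3   46.7   19.4]
```

View pics/w2.png

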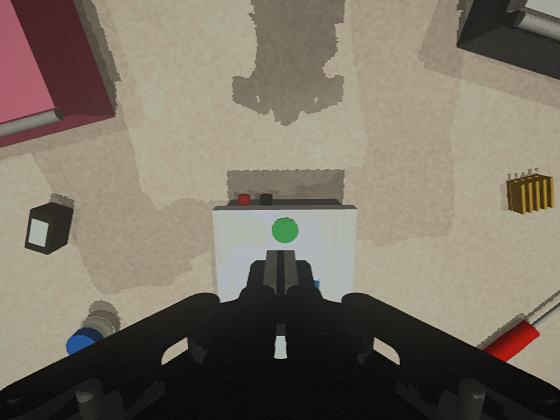

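```bash
cat > pad.py <<'E'
from h import *
o=get_obs(); p,d=imaging.camera("wrist"); o2=get_obs(); H,S,V=cv2.split(cv2.cvtColor(p,cv2.COLOR_BGR2HSV))
print(o["clock"],np.round(o["eef_pos"],4),np.round(o2["eef_pos"],4),"yaw",R.from_quat(o["tool_rot"]).as_euler("xyz",degrees=True).round(1))
g=blob((H>40)&(H<85)&(S>80)&(V>50)); print("pad",cen(g),onplane(cen(g),.0807,"wrist",o).round(4))
v,u=cen(g)[::-1].astype(int); print("depth pt z:", (lambda K,e,M:(e+M@(np.linalg.inv(K)@[u,v,1]*d[v,u])).round(4))(*pose("wrist",o)))
r=p[200:206+6,:]; e=[ (np.where(np.diff((V[y]>185).astype(int)))[0]).tolist() for y in (215,220)]; print(e)
E
python3 pad.py
```

```text
2.2 [0.4556 0.012  0.2099] [0.4553 0.0092 0.2098] yaw [179.7  -0.  171.3]
pad [278.54261954 230.11538462] [[0.4867 0.007  0.0807]]
depth pt z: [0.4862 0.0065 0.0815]
[[240, 244, 245, 253, 255, 262, 263, 264, 267, 270, 272, 275], [257, 258, 262, 264, 267, 269]]
```

Request:
apply_moves([
  [[0.4,0,-0.5,0,-1],[0.4,0.05,-0.5,0,-1],[0,0,-0.5,0,-1],[0,0,-0.5,0,-1],[0,0,-0.4,0,-1],[0,0,-0.2,0,-1],[0,0,0,0,-1],[0,0,0,0,-1]],
])

```text
clock: 2.92
eef_pos: [0.487, 0.0069, 0.1061]
tool_rot: [0.079, 0.997, -0.0, -0.0]
ft_force: [-0.4, 0.3, 0.3]
grip_width: -0.0
grasp_force: 0.0
```

Request:
apply_moves([
  [[0,0,-0.05,0,-1],[0,0,-0.05,0,-1],[0,0,-0.03,0,-1],[0,0,0,0,-1]],
])

```text
clock: 3.25
eef_pos: [0.4875, 0.0074, 0.1013]
tool_rot: [0.078, 0.997, 0.0, 0.0]
ft_force: [0.4, 0.4, 0.8]
grip_width: 0.0001
grasp_force: 0.0
```

Request:
apply_moves([
  [[0,0,-0.025,0,-1],[0,0,-0.025,0,-1],[0,0,-0.025,0,-1],[0,0,-0.025,0,-1],[0,0,0,0,-1]],
])

```text
clock: 3.67
eef_pos: [0.487, 0.0074, 0.0967]
tool_rot: [0.078, 0.997, -0.0, -0.0]
ft_force: [-0.2, -0.5, 0.3]
grip_width: -0.0001
grasp_force: 0.0
```

Request:
apply_moves([
  [[0,0,-0.0125,0,-1],[0,0,-0.0125,0,-1],[0,0,0,0,-1]],
])

```text
clock: 3.92
eef_pos: [0.4872, 0.0074, 0.0958]
tool_rot: [0.078, 0.997, -0.0, -0.0]
ft_force: [-0.4, -0.7, 0.2]
grip_width: 0.0
grasp_force: 0.0
```

Request:
apply_moves([
  [[0,0,-0.0125,0,-1],[0,0,-0.0125,0,-1],[0,0,0,0,-1]],
])

```text
clock: 4.17
eef_pos: [0.4872, 0.0074, 0.0948]
tool_rot: [0.078, 0.997, -0.0, -0.0]
ft_force: [-0.7, 0.1, 0.6]
grip_width: 0.0002
grasp_force: 0.0
```

Request:
apply_moves([
  [[0,0,-0.0125,0,-1],[0,0,-0.0125,0,-1],[0,0,0,0,-1]],
])

```text
clock: 4.42
eef_pos: [0.4871, 0.0074, 0.0938]
tool_rot: [0.078, 0.997, -0.0, -0.0]
ft_force: [0.3, 0.3, -0.5]
grip_width: 0.0
grasp_force: 0.0
```

Request:
apply_moves([
  [[0,0,-0.0125,0,-1],[0,0,-0.0125,0,-1],[0,0,0,0,-1]],
])

```text
clock: 4.67
eef_pos: [0.4871, 0.0074, 0.0928]
tool_rot: [0.078, 0.997, -0.0, -0.0]
ft_force: [-0.3, -0.5, -0.3]
grip_width: -0.0001
grasp_force: 0.0
```

Request:
apply_moves([
  [[0,0,-0.0125,0,-1],[0,0,-0.0125,0,-1],[0,0,0,0,-1]],
])

```text
clock: 4.92
eef_pos: [0.4871, 0.0074, 0.0918]
tool_rot: [0.078, 0.997, -0.0, -0.0]
ft_force: [-0.5, -0.3, -0.5]
grip_width: 0.0
grasp_force: 0.0
```

```bash
python3 - <<'E'
from h import *
p,d=imaging.camera("side"); cv2.imwrite("pics/s1.png",cv2.resize(p[90:270,180:400],None,fx=3.3,fy=3.3,interpolation=cv2.INTER_CUBIC))
print(np.round(get_obs()["ft_force"],2))
E
```

```text
[ 0.43 -0.23  0.48]
```

View pics/s1.png

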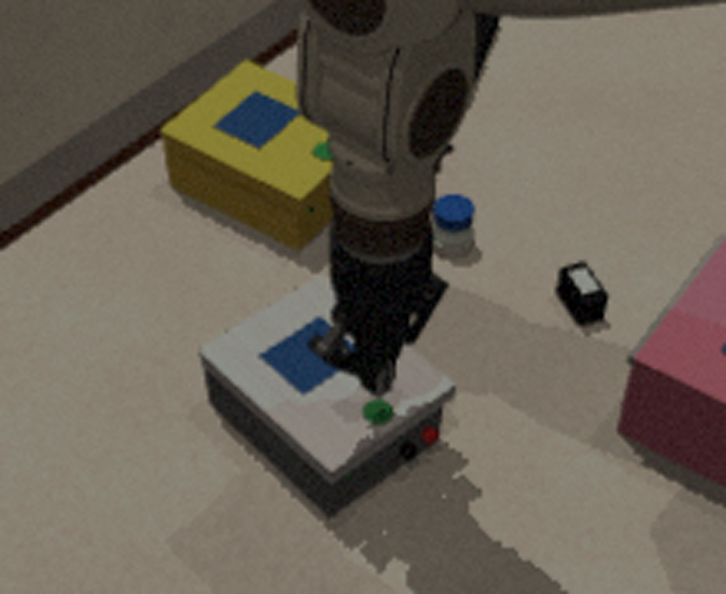

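Fingertips at crop (378,388) look above or behind the pad at (378,410). I'll check where the tips really are with wrist depth.

```bash
python3 - <<'E'
from h import *
o=get_obs(); p,d=imaging.camera("wrist"); np.savez("w.npz",p=p,d=d)
c=imaging.get_calibration("wrist"); K=np.array(c["camera_matrix"]); T=np.array(c["hand_eye"])
for n in (272,280,289):
  for v in range(226,300,6):
    q=np.linalg.inv(K)@[n,v,1]*d[v,n]; t=T[:3,:3]@q+T[:3,3]; print(n,v,p[v,n],d[v,n].round(4),(t*1000).round(1))
H,S,V=cv2.split(cv2.cvtColor(p,cv2.COLOR_BGR2HSV)); g=blob((H>40)&(H<85)&(S>80)&(V>40)); print(cen(g),onplane(cen(g),.0807,"wrist",o), cv2.boundingRect(g))
E
```

```text
272 226 [50 98 44] 0.1819 [11.4 -3.9 10.2]
272 232 [47 87 42] 0.1835 [ 7.6 -4.  10.7]
272 238 [42 71 41] 0.1843 [ 3.9 -4.  10.5]
272 244 [43 70 39] 0.1853 [ 0.2 -4.  10.5]
272 250 [63 79 69] 0.1493 [ 10.6  -3.1 -24. ]
272 256 [65 73 73] 0.1422 [ 10.7  -2.9 -31.3]
272 262 [65 74 75] 0.136 [ 10.7  -2.7 -37.8]
272 268 [61 68 70] 0.1292 [ 11.2  -2.5 -44.7]
272 274 [63 70 70] 0.1239 [ 11.2  -2.4 -50.1]
272 280 [61 67 69] 0.1192 [ 11.2  -2.3 -55.1]
272 286 [71 79 81] 0.1165 [ 10.3  -2.2 -58.1]
272 292 [29 32 30] 0.1087 [ 12.2  -2.  -65.7]
272 298 [29 31 32] 0.105 [ 12.2  -1.9 -69.5]
280 226 [50 97 44] 0.1821 [11.3  0.7 10.3]
280 232 [48 91 43] 0.1839 [ 7.4  0.7 11.1]
280 238 [47 86 41] 0.1845 [ 3.8  0.7 10.7]
280 244 [ 66 132  58] 0.1855 [ 0.1  0.7 10.7]
280 250 [40 51 42] 0.1491 [ 10.7   0.7 -24.2]
280 256 [36 40 38] 0.142 [ 10.8   0.7 -31.5]
280 262 [37 39 39] 0.1364 [ 10.5   0.8 -37.4]
280 268 [37 40 39] 0.1304 [ 10.6   0.8 -43.5]
280 274 [30 33 32] 0.1241 [ 11.1   0.8 -50. ]
280 280 [29 35 35] 0.1206 [ 10.5   0.8 -53.8]
280 286 [28 33 31] 0.1158 [ 10.6   0.8 -58.7]
280 292 [28 29 32] 0.1176 [  7.6   0.8 -57.7]
280 298 [27 30 30] 0.1185 [  5.    0.8 -57.5]
289 226 [44 91 37] 0.1823 [11.3  5.9 10.5]
289 232 [46 86 41] 0.1827 [7.8 5.9 9.9]
289 238 [44 86 40] 0.1838 [ 4.1  6.  10.1]
289 244 [42 75 37] 0.1856 [ 0.   6.  10.8]
289 250 [60 79 65] 0.1498 [ 10.4   5.  -23.5]
289 256 [65 73 74] 0.1421 [ 10.7   4.8 -31.4]
289 262 [65 73 74] 0.1361 [ 10.6   4.6 -37.7]
289 268 [66 74 75] 0.1294 [ 11.1   4.5 -44.5]
289 274 [61 68 70] 0.1236 [ 11.4   4.3 -50.4]
289 280 [60 67 69] 0.1203 [ 10.6   4.2 -54. ]
289 286 [70 78 80] 0.1167 [ 10.2   4.1 -57.9]
289 292 [29 30 29] 0.1097 [ 11.7   3.9 -64.8]
289 298 [22 25 25] 0.1056 [ 11.8   3.8 -69. ]
[277.4913896  238.56470588] [[0.4837297  0.00715476 0.0807    ]] (257, 223, 44, 37)
```

Wrist depth puts the closed fingertips at tool z of about -22 mm and the pad at +10.5 mm. That leaves about 33 mm of real gap, and the side view agrees. I'll trust this over the stated 17 mm and keep going down with care.

Request:
apply_moves([
  [[0,0,-0.2,0,-1],[0,0,-0.2,0,-1],[0,0,-0.15,0,-1],[0,0,-0.1,0,-1],[0,0,0,0,-1]],
])

```text
clock: 5.43
eef_pos: [0.4859, 0.0074, 0.0644]
tool_rot: [0.078, 0.997, -0.0, -0.001]
ft_force: [-0.3, 0.3, -0.4]
grip_width: -0.0006
grasp_force: 0.0
```

Request:
apply_moves([
  [[0,0,-0.025,0,-1],[0,0,-0.025,0,-1],[0,0,-0.025,0,-1],[0,0,0,0,-1]],
])

```text
clock: 5.77
eef_pos: [0.4873, 0.0074, 0.063]
tool_rot: [0.078, 0.997, 0.0, 0.0]
ft_force: [-0.1, 0.7, 0.2]
grip_width: -0.0002
grasp_force: 0.0
```

Request:
apply_moves([
  [[0,0,-0.0125,0,-1],[0,0,-0.0125,0,-1],[0,0,-0.0125,0,-1],[0,0,0,0,-1]],
])

```text
clock: 6.1
eef_pos: [0.4872, 0.0074, 0.0614]
tool_rot: [0.078, 0.997, -0.0, -0.0]
ft_force: [-0.2, 0.1, 0.0]
grip_width: -0.0005
grasp_force: 0.0
```

Request:
apply_moves([
  [[0,0,-0.0125,0,-1],[0,0,-0.0125,0,-1],[0,0,0,0,-1]],
])

```text
clock: 6.35
eef_pos: [0.4871, 0.0074, 0.0603]
tool_rot: [0.078, 0.997, -0.0, -0.0]
ft_force: [-0.4, 0.1, 0.4]
grip_width: -0.0007
grasp_force: 0.0
```

Request:
apply_moves([
  [[0,0,-0.0125,0,-1],[0,0,-0.0125,0,-1],[0,0,0,0,-1]],
])

```text
clock: 6.6
eef_pos: [0.4872, 0.0074, 0.0595]
tool_rot: [0.078, 0.997, 0.0, 0.0]
ft_force: [-0.6, 0.4, 1.9]
grip_width: 0.0003
grasp_force: 0.8
```

Request:
apply_moves([
  [[0,0,-0.0125,0,-1],[0,0,-0.0125,0,-1],[0,0,0,0,-1]],
])

```text
clock: 6.85
eef_pos: [0.4871, 0.0074, 0.0584]
tool_rot: [0.078, 0.997, 0.0, -0.0]
ft_force: [-0.8, -0.0, 2.1]
grip_width: -0.0003
grasp_force: 1.3
```

Contact came at TCP z of about 0.060, so the tips sit 21 mm above the TCP reading. Pressing on.

Request:
apply_moves([
  [[0,0,-0.0125,0,-1],[0,0,-0.0125,0,-1],[0,0,0,0,-1]],
])

```text
clock: 7.1
eef_pos: [0.4871, 0.0074, 0.0573]
tool_rot: [0.078, 0.997, 0.0, -0.0]
ft_force: [-0.6, -0.3, 3.1]
grip_width: 0.0004
grasp_force: 1.3
```

Request:
apply_moves([
  [[0,0,-0.0125,0,-1],[0,0,0,0,-1]],
])

```text
clock: 7.27
eef_pos: [0.4871, 0.0074, 0.0568]
tool_rot: [0.078, 0.997, 0.0, -0.0]
ft_force: [-1.0, 0.6, 2.3]
grip_width: 0.0001
grasp_force: 1.4
```

Request:
apply_moves([
  [[0,0,-0.0125,0,-1],[0,0,0,0,-1]],
])

```text
clock: 7.43
eef_pos: [0.4871, 0.0074, 0.0563]
tool_rot: [0.078, 0.997, 0.0, -0.0]
ft_force: [-1.4, 0.9, 1.9]
grip_width: -0.0001
grasp_force: 1.3
```

Request:
apply_moves([
  [[0,0,-0.0125,0,-1],[0,0,0,0,-1]],
])

```text
clock: 7.6
eef_pos: [0.4871, 0.0074, 0.0558]
tool_rot: [0.078, 0.997, 0.0, -0.0]
ft_force: [-1.3, 0.1, 2.6]
grip_width: 0.0002
grasp_force: 1.2
```

Request:
apply_moves([
  [[0,0,-0.01,0,-1],[0,0,0,0,-1]],
])

```text
clock: 7.77
eef_pos: [0.487, 0.0074, 0.0554]
tool_rot: [0.078, 0.997, 0.0, -0.0]
ft_force: [-1.3, -0.7, 3.4]
grip_width: 0.0001
grasp_force: 1.4
```

Request:
apply_moves([
  [[0,0,-0.01,0,-1],[0,0,0,0,-1]],
])

```text
clock: 7.93
eef_pos: [0.4871, 0.0074, 0.0551]
tool_rot: [0.078, 0.997, 0.0, -0.0]
ft_force: [-2.7, -0.1, 4.0]
grip_width: -0.0001
grasp_force: 1.9
```

Request:
apply_moves([
  [[0,0,-0.01,0,-1],[0,0,0,0,-1]],
])

```text
clock: 8.1
eef_pos: [0.4871, 0.0074, 0.055]
tool_rot: [0.078, 0.997, 0.0, -0.0]
ft_force: [-2.3, 0.1, 5.8]
grip_width: -0.0002
grasp_force: 3.0
```

Request:
apply_moves([
  [[0,0,-0.01,0,-1],[0,0,0,0,-1]],
])

```text
clock: 8.27
eef_pos: [0.4871, 0.0074, 0.0549]
tool_rot: [0.078, 0.997, 0.0, 0.0]
ft_force: [-3.8, -0.6, 8.1]
grip_width: -0.0001
grasp_force: 3.9
```

Request:
apply_moves([
  [[0,0,-0.008,0,-1],[0,0,0,0,-1]],
])

```text
clock: 8.43
eef_pos: [0.4871, 0.0074, 0.0547]
tool_rot: [0.078, 0.997, 0.0, 0.0]
ft_force: [-4.7, 1.0, 9.3]
grip_width: -0.0001
grasp_force: 4.7
```

Request:
apply_moves([
  [[0,0,0.1,0,-1],[0,0,0.3,0,-1],[-0.3,0,0.9,0,-1],[-0.5,0,0.8,0,-1],[-0.5,0,0.8,0,-1],[-0.3,0,0.5,0,-1],[0,0,0.3,0,-1],[0,0,0,0,-1]],
])

```text
clock: 9.1
eef_pos: [0.4253, 0.0073, 0.2052]
tool_rot: [0.078, 0.997, 0.0, 0.004]
ft_force: [0.1, -0.9, 0.5]
grip_width: 0.0
grasp_force: 0.0
```

Request:
apply_moves([
  [[0.1,-0.86,0,-2.5,1],[0.1,-0.86,0,-2.5,1],[0.1,-0.86,0,-2.5,1],[0.1,-0.86,0,-2.5,1],[0.1,-0.86,0,-2.5,1],[0.1,-0.86,0,-2.5,1],[0.1,-0.86,0,-2.5,1],[0.1,-0.86,0,-2.5,1]],
])

```text
clock: 9.77
eef_pos: [0.4552, -0.2698, 0.2002]
tool_rot: [0.251, 0.968, 0.0, -0.001]
ft_force: [1.6, 0.8, 1.0]
grip_width: 0.0858
grasp_force: 0.0
```

Request:
apply_moves([
  [[0,0,-0.6,0,1],[0,0,-0.6,0,1],[0,0,-0.3,0,1],[0,0,0,0,1],[0,0,0,0,1],[0,0,0,0,1],[0,0,0,0,1],[0,0,0,0,1]],
])

```text
clock: 10.43
eef_pos: [0.4561, -0.2681, 0.1432]
tool_rot: [0.25, 0.968, -0.0, 0.001]
ft_force: [0.5, -0.2, -0.1]
grip_width: 0.0859
grasp_force: 0.0
```

```bash
python3 - <<'E'
from h import *
o=get_obs(); p,d=imaging.camera("wrist"); cv2.imwrite("pics/w3.png",p); np.savez("w.npz",p=p,d=d)
print(o["clock"],np.round(o["eef_pos"],4),"yaw",R.from_quat(o["tool_rot"]).as_euler("xyz",degrees=True).round(1))
H,S,V=cv2.split(cv2.cvtColor(p,cv2.COLOR_BGR2HSV))
K,e,M=pose("wrist",o); v,u=np.mgrid[0:420,0:560]; X=e+((np.stack([u,v,np.ones_like(u)],-1)*d[...,None])@np.linalg.inv(K).T)@M.T
m=(abs(X[...,2]-.036)<.005)&(np.hypot(X[...,0]-.461,X[...,1]+.27)<.05)
P=X[m]*1000; print(m.sum(),P.mean(0).round(1),cv2.minAreaRect(P[:,:2].astype(np.float32)))
l=blob(m&(V>150)&(S<50)); print("label",cen(l),rect(l,.036,"wrist",o))
b=blob(m); print("top",rect(b,.036,"wrist",o))
t,_=imaging.camera("top"); cv2.imwrite("pics/t1.png",cv2.resize(t[80:280,200:440],None,fx=3,fy=3))
E
```

```text
10.4333 [ 0.4561 -0.2681  0.1432] yaw [-1.800e+02  1.000e-01  1.511e+02]
1688 [ 460.4 -270.1   35.3] ((461.30706787109375, -270.6728210449219), (28.091842651367188, 49.81564712524414), 60.99497985839844)
label [279.53123225 210.50681431] [ 461.5 -270.8   17.1   28.6   61.1]
top [ 460.6 -270.3   27.7   49.7   61.1]
```

View pics/w3.png

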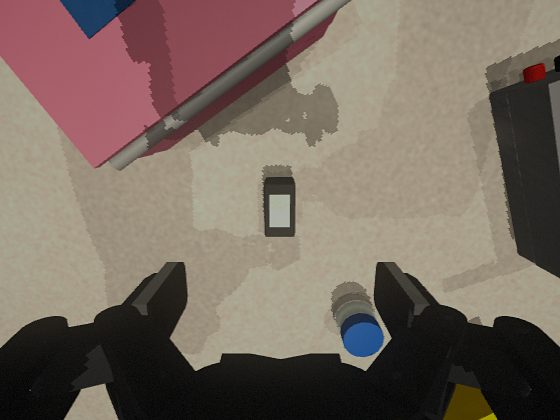

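View pics/t1.png

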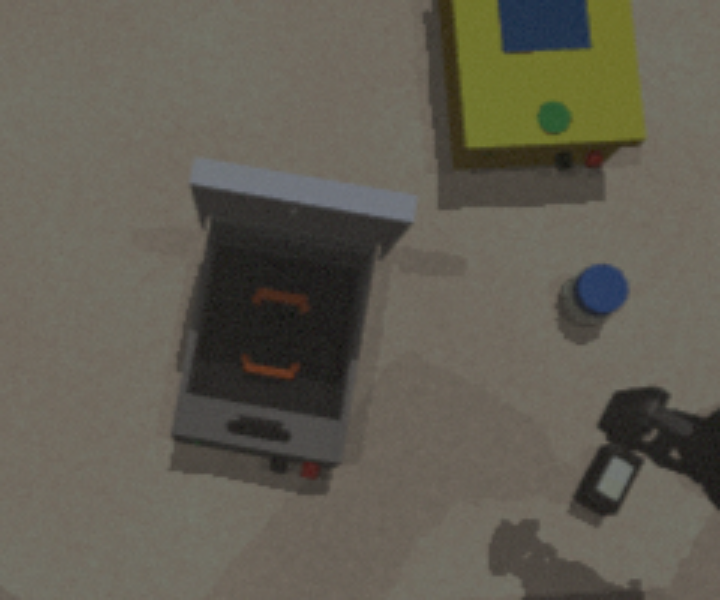

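Hatch stands open, with the orange clips at crop (280,298) and (270,368). The module is centred between the open fingers at (280,207) in the wrist view. Going down to grasp.

Request:
apply_moves([
  [[0.13,-0.06,-0.8,0,1],[0,0,-0.8,0,1],[0,0,-0.8,0,1],[0,0,-0.7,0,1],[0,0,-0.4,0,1],[0,0,-0.25,0,1],[0,0,-0.1,0,1],[0,0,0,0,1]],
])

```text
clock: 11.2
eef_pos: [0.4605, -0.2702, -0.0122]
tool_rot: [0.25, 0.968, 0.0, -0.0]
ft_force: [0.2, -0.5, -0.1]
grip_width: 0.0849
grasp_force: 0.0
```

Request:
apply_moves([
  [[0,0,0,0,-1],[0,0,0,0,-1],[0,0,0,0,-1],[0,0,0,0,-1],[0,0,0,0,-1],[0,0,0,0,-1],[0,0,0,0,-1],[0,0,0,0,-1]],
])

```text
clock: 11.87
eef_pos: [0.4613, -0.2707, -0.011]
tool_rot: [0.25, 0.968, -0.0, 0.001]
ft_force: [-0.3, 0.3, 6.2]
grip_width: 0.0274
grasp_force: 60.6
```

```bash
python3 - <<'E'
from h import *
# clips: from fresh top picture + side
for n in ("top","side"):
    p,d=imaging.camera(n); H,S,V=cv2.split(cv2.cvtColor(p,cv2.COLOR_BGR2HSV))
    m=(H>3)&(H<16)&(S>110)&(V>40); cs,_=cv2.findContours(m.astype(np.uint8),cv2.RETR_EXTERNAL,cv2.CHAIN_APPROX_NONE)
    K,e,M=pose(n)
    for c in cs:
        if cv2.contourArea(c)>12: 
            q=onplane(c.reshape(-1,2),.039,n)
            if .45<q[:,0].mean()<.68 and abs(q[:,1].mean())<.09: print(n,cen(c).round(1),cv2.boundingRect(c),rect(c,.039,n), onplane(cen(c),.037,n).round(4))
o=get_obs();print(np.round(o["eef_pos"],4),o["grip_width"])
E
```

```text
top [289.1 202.6] (280, 198, 20, 9) [5.394e+02 2.000e-01 4.600e+01 1.340e+01 8.150e+01] [[5.386e-01 3.000e-04 3.700e-02]]
top [293.2 178.9] (284, 176, 19, 9) [593.2  -7.9  43.6  15.1  82.7] [[ 0.5957 -0.0079  0.037 ]]
side [281.4 213.7] (274, 207, 14, 13) [539.5  -1.5  47.2  18.3  83.6] [[ 0.5387 -0.0015  0.037 ]]
side [268.9 202.4] (263, 198, 13, 11) [592.4  -9.9  47.   19.6  81.8] [[ 0.5949 -0.0102  0.037 ]]
[ 0.4613 -0.2707 -0.011 ] 0.02721315521516395
```

Request:
apply_moves([
  [[0,0,0.2,0,-1],[0,0,0.5,0,-1],[0,0,0.8,0,-1],[0,0,0.8,0,-1],[0,0,0.7,0,-1],[0,0,0.4,0,-1],[0,0,0.2,0,-1],[0,0,0,0,-1]],
])

```text
clock: 12.63
eef_pos: [0.4614, -0.2707, 0.134]
tool_rot: [0.25, 0.968, -0.0, 0.002]
ft_force: [1.2, 0.5, -1.7]
grip_width: 0.0268
grasp_force: 59.9
```

Request:
apply_moves([
  [[0.3,0.8,0,2.5,-1],[0.3,0.8,0,2.5,-1],[0.3,0.8,0,2.5,-1],[0.3,0.8,0,2.5,-1],[0.3,0.8,0,2.5,-1],[0.3,0.8,0,2.5,-1],[0.2,0.8,0,2.5,-1],[0.15,0.8,0,2.6,-1]],
])

```text
clock: 13.3
eef_pos: [0.5455, -0.0125, 0.1296]
tool_rot: [0.076, 0.997, -0.0, -0.002]
ft_force: [0.9, -0.0, -1.1]
grip_width: 0.0272
grasp_force: 59.9
```

Request:
apply_moves([
  [[0,0.2,0,0,-1],[0,0,0,0,-1],[0,0,0,0,-1],[0,0,0,0,-1]],
])

```text
clock: 13.63
eef_pos: [0.5455, -0.0073, 0.131]
tool_rot: [0.078, 0.997, -0.0, -0.001]
ft_force: [0.2, -0.2, -1.0]
grip_width: 0.027
grasp_force: 59.9
```

```bash
cat > see.py <<'E'
from h import *
import sys
o=get_obs(); p,d=imaging.camera("wrist"); cv2.imwrite(f"pics/{sys.argv[1]}.png",p); np.savez("w.npz",p=p,d=d)
print(o["clock"],np.round(o["eef_pos"],4),"yaw",R.from_quat(o["tool_rot"]).as_euler("xyz",degrees=True).round(1),o["grip_width"],np.round(o["ft_force"],1))
H,S,V=cv2.split(cv2.cvtColor(p,cv2.COLOR_BGR2HSV))
m=(H>3)&(H<16)&(S>110)&(V>40); cs,_=cv2.findContours(m.astype(np.uint8),cv2.RETR_EXTERNAL,cv2.CHAIN_APPROX_NONE)
for c in cs:
    if cv2.contourArea(c)>40: print("clip",cv2.boundingRect(c),rect(c,.039,"wrist",o))
K=np.array(imaging.get_calibration("wrist")["camera_matrix"]);T=imaging.get_calibration("wrist")["hand_eye"]
v,u=np.mgrid[0:420,0:560]; X=((np.stack([u,v,np.ones_like(u)],-1)*d[...,None])@np.linalg.inv(K).T)@T[:3,:3].T+T[:3,3]
lab=(V>140)&(S<60)&(abs(X[...,0])<.04)&(abs(X[...,1])<.02)&(X[...,2]<-.02)&(X[...,2]>-.06)
if lab.any():
    b=blob(lab); mm=np.zeros_like(V); cv2.drawContours(mm,[b],-1,1,-1); Q=X[mm>0]*1000
    print("label tool mm",lab.sum(),Q.mean(0).round(1),cv2.minAreaRect(Q[:,:2].astype(np.float32)))
E
python3 see.py w4
```

```text
13.6333 [ 0.5455 -0.0073  0.131 ] yaw [-1.799e+02 -1.000e-01  1.711e+02] 0.026991354869259007 [ 0.2 -0.2 -1. ]
clip (266, 194, 48, 16) [540.6   2.2  39.3  12.8  81.1]
label tool mm 1879 [ -8.6   0.6 -47. ] ((25.495014190673828, 1.3347043991088867), (84.70066833496094, 18.00472068786621), 0.827118456363678)
```

View pics/w4.png

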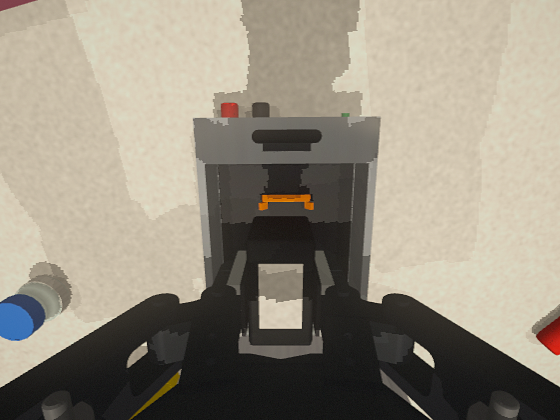

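Module is held squarely: the label centre is within about 0.3 mm of the tool axis. The front clip is near (286,200). I'll get a cleaner cradle position from the depth cloud of this image.

```bash
python3 - <<'E'
from h import *
o=get_obs(); w=np.load("w.npz"); p,d=w["p"],w["d"]; K,e,M=pose("wrist",o); v,u=np.mgrid[0:420,0:560]
X=e+((np.stack([u,v,np.ones_like(u)],-1)*d[...,None])@np.linalg.inv(K).T)@M.T
a=np.radians(-8.8); c,s=np.cos(a),np.sin(a); C=np.array([.567,-.006])
L=np.stack([(X[...,0]-C[0])*c+(X[...,1]-C[1])*s,-(X[...,0]-C[0])*s+(X[...,1]-C[1])*c,X[...,2]],-1)*1000
H,S,V=cv2.split(cv2.cvtColor(p,cv2.COLOR_BGR2HSV)); ok=d>0
rim=ok&(abs(L[...,2]-68)<5)&(abs(L[...,1])<80)&(L[...,0]>-105)&(L[...,0]<-55)&(v<175)
Q=L[rim]; print("rim",len(Q),Q[:,2].mean().round(1),"x",np.percentile(Q[:,0],[1,99]).round(1))
for x0,x1 in((-90,-85),(-75,-65)):
    q=Q[(Q[:,0]>x0)&(Q[:,0]<x1)]; print(" y",q[:,1].min().round(1),q[:,1].max().round(1))
xs=[L[rim&(u==k)][:,0].min() for k in (210,240,270,330,350,365) if (rim&(u==k)).any()]; ys=[L[rim&(u==k)][:,1].mean() for k in (210,240,270,330,350,365) if (rim&(u==k)).any()]
print("front edge slope deg",np.degrees(np.polyfit(ys,xs,1)[0]).round(2),np.round(xs,1))
cl=ok&(H<22)&(S>80)&(L[...,2]>27)&(L[...,2]<46)&(abs(L[...,1])<30)&(abs(L[...,0])<45); q=L[cl]
print("clip",len(q),q.min(0).round(1),q.max(0).round(1)); t=q[q[:,2]>35]; print(len(t),t.min(0).round(1),t.max(0).round(1))
E
```

```text
rim 8769 67.7 x [-93.8 -58.1]
 y -64.9 65.5
 y -64.5 65.7
front edge slope deg -0.12 [-93.2 -93.9 -93.9 -93.7 -93.7 -93.7]
clip 467 [-32.7 -23.4  28.1] [-20.   23.7  40.6]
417 [-32.7 -22.   35. ] [-20.1  23.7  40.6]
```

Request:
apply_moves([
  [[0.28,0.02,0,0,-1],[0.28,0.02,0,0,-1],[0,0,-0.6,0,-1],[0,0,-0.6,0,-1],[0,0,-0.6,0,-1],[0,0,-0.3,0,-1],[0,0,-0.1,0,-1],[0,0,0,0,-1]],
])

```text
clock: 14.35
eef_pos: [0.5675, -0.006, 0.0427]
tool_rot: [0.078, 0.997, -0.0, -0.001]
ft_force: [-0.1, 0.1, -0.5]
grip_width: 0.027
grasp_force: 59.9
```

Request:
apply_moves([
  [[0,0,-0.1,0,-1],[0,0,-0.1,0,-1],[0,0,-0.1,0,-1],[0,0,0,0,-1]],
])

```text
clock: 14.68
eef_pos: [0.5688, -0.0047, 0.0319]
tool_rot: [0.077, 0.997, 0.0, 0.0]
ft_force: [-0.9, -1.0, -0.2]
grip_width: 0.0267
grasp_force: 59.9
```

Request:
apply_moves([
  [[-0.02,-0.02,-0.05,0,-1],[0,0,-0.05,0,-1],[0,0,-0.05,0,-1],[0,0,0,0,-1]],
])

```text
clock: 15.02
eef_pos: [0.5677, -0.0054, 0.0256]
tool_rot: [0.077, 0.997, -0.0, -0.0]
ft_force: [-0.8, -0.6, -1.1]
grip_width: 0.0268
grasp_force: 59.9
```

Request:
apply_moves([
  [[0,0,-0.05,0,-1],[0,0,-0.05,0,-1],[0,0,0,0,-1]],
])

```text
clock: 15.27
eef_pos: [0.5677, -0.0054, 0.0215]
tool_rot: [0.077, 0.997, -0.0, -0.0]
ft_force: [1.0, -0.1, -0.6]
grip_width: 0.027
grasp_force: 59.9
```

Request:
apply_moves([
  [[0,0,-0.05,0,-1],[0,0,-0.05,0,-1],[0,0,0,0,-1]],
])

```text
clock: 15.52
eef_pos: [0.5677, -0.0054, 0.0175]
tool_rot: [0.077, 0.997, -0.0, -0.0]
ft_force: [0.5, 0.1, -1.3]
grip_width: 0.0266
grasp_force: 59.9
```

Request:
apply_moves([
  [[0,0,-0.03,0,-1],[0,0,-0.03,0,-1],[0,0,0,0,-1]],
])

```text
clock: 15.77
eef_pos: [0.5678, -0.0054, 0.0153]
tool_rot: [0.077, 0.997, -0.0, -0.0]
ft_force: [0.7, 0.3, -0.7]
grip_width: 0.0269
grasp_force: 59.9
```

Request:
apply_moves([
  [[0,0,-0.02,0,-1],[0,0,-0.01,0,-1],[0,0,0,0,-1]],
])

```text
clock: 16.02
eef_pos: [0.5679, -0.0054, 0.0143]
tool_rot: [0.077, 0.997, -0.0, -0.0]
ft_force: [-0.8, -0.4, -1.0]
grip_width: 0.0273
grasp_force: 59.9
```

Request:
apply_moves([
  [[0,0,-0.02,0,-1],[0,0,-0.02,0,-1],[0,0,0,0,-1]],
])

```text
clock: 16.27
eef_pos: [0.5681, -0.0054, 0.014]
tool_rot: [0.077, 0.997, 0.0, 0.0]
ft_force: [-3.3, 0.5, 6.9]
grip_width: 0.0274
grasp_force: 60.9
```

Seated on the floor: contact came at the predicted height. Releasing and rising.

Request:
apply_moves([
  [[0,0,0.02,0,0],[0,0,0,0,0],[0,0,0,0,0],[0,0,0,0,0],[0,0,0,0,0]],
])

```text
clock: 16.68
eef_pos: [0.5679, -0.0054, 0.0134]
tool_rot: [0.077, 0.997, -0.0, -0.0]
ft_force: [-0.2, -0.6, -0.8]
grip_width: 0.0431
grasp_force: 0.0
```

Request:
apply_moves([
  [[0,0,0.2,0,0],[0,0,0.5,0,0],[0,0,0.8,0,0],[0,0,0.9,0,0],[-0.2,0,0.9,0,0],[-0.6,0,0.5,0,0],[-0.2,0,0,0,0],[0,0,0,0,0]],
])

```text
clock: 17.35
eef_pos: [0.5274, -0.0054, 0.1677]
tool_rot: [0.077, 0.997, 0.0, 0.001]
ft_force: [0.0, 0.0, -0.6]
grip_width: 0.0424
grasp_force: 0.0
```

```bash
python3 - <<'E'
from h import *
o=get_obs(); p,d=imaging.camera("wrist"); cv2.imwrite("pics/w5.png",p); o=get_obs(); p,d=imaging.camera("wrist")
print(o["clock"],np.round(o["eef_pos"],4),o["grip_width"])
K,e,M=pose("wrist",o); v,u=np.mgrid[0:420,0:560]
X=e+((np.stack([u,v,np.ones_like(u)],-1)*d[...,None])@np.linalg.inv(K).T)@M.T
a=np.radians(-8.9); c,s=np.cos(a),np.sin(a); C=np.array([.568,-.0056])
L=np.stack([(X[...,0]-C[0])*c+(X[...,1]-C[1])*s,-(X[...,0]-C[0])*s+(X[...,1]-C[1])*c,X[...,2]],-1)*1000
H,S,V=cv2.split(cv2.cvtColor(p,cv2.COLOR_BGR2HSV))
m=(d>0)&(abs(L[...,2]-61)<6)&(abs(L[...,1])<22)&(abs(L[...,0])<35); b=blob(m); print("module top z",L[m][:,2].mean().round(1),cv2.boundingRect(b),cv2.minAreaRect(L[m][:,:2].astype(np.float32)))
l=m&(V>130)&(S<60); q=L[l]; print("label",len(q),q.mean(0).round(1),q.min(0).round(1),q.max(0).round(1))
cl=(d>0)&(H<22)&(S>80)&(L[...,2]>27)&(L[...,2]<46)&(abs(L[...,1])<30)&(abs(L[...,0])<45); q=L[cl]
print("clip",len(q),q.min(0).round(1),q.max(0).round(1))
t,_=imaging.camera("top"); cv2.imwrite("pics/t2.png",cv2.resize(t[80:280,200:440],None,fx=3,fy=3))
E
```

```text
17.4 [ 0.5276 -0.0054  0.1662] 0.04251111386697421
module top z 60.3 (272, 220, 31, 52) ((0.2958698272705078, 1.3245372772216797), (49.786258697509766, 27.40839385986328), 1.1102346181869507)
label 612 [ 0.5  1.1 60.7] [-14.   -8.1  58.9] [16.3 10.3 62.6]
clip 532 [-34.1 -21.8  27.2] [33.3 24.  41.7]
```

The module is seated: its top is at 60.5 mm (61 expected), centred within 1 mm between both clips. Next I'll go over the hatch to its rear and work out the closing arc.

Request:
apply_moves([
  [[0,0,0.6,0,-1],[0,0,0.8,0,-1],[0,0,0.8,0,-1],[0,0,0.4,0,-1],[0,0,0.1,0,-1],[0,0,0,0,-1],[0,0,0,0,-1]],
])

```text
clock: 18.08
eef_pos: [0.5276, -0.0054, 0.2713]
tool_rot: [0.077, 0.997, -0.0, -0.002]
ft_force: [0.4, -0.9, -0.2]
grip_width: -0.0002
grasp_force: 0.0
```

```bash
python3 - <<'E'
import numpy as np
th=np.radians([92,80,70,60,50,40,30,20,12,5]); r=np.interp(-th,[-1.6,-.1],[.143,.163])
X=-r*np.cos(th)+.0075*np.sin(th)+.011; Z=.072+r*np.sin(th)+.0075*np.cos(th)-.021
W=np.c_[.640+X*.988,-.016-X*.155,Z]
for a,w,dd in zip(np.degrees(th),W,np.vstack([[0,0,0],np.diff(W,axis=0)/.04])): print(a.round(),w.round(4),dd.round(3))
E
```

```text
92.0 [ 0.6632 -0.0196  0.1937] [0. 0. 0.]
80.0 [ 0.6332 -0.0149  0.1958] [-0.751  0.118  0.054]
70.0 [ 0.6078 -0.0109  0.1927] [-0.634  0.099 -0.078]
60.0 [ 0.583  -0.0071  0.185 ] [-0.62   0.097 -0.193]
50.0 [ 0.5596 -0.0034  0.1728] [-0.586  0.092 -0.305]
40.0 [ 0.5383 -0.      0.1564] [-0.532  0.083 -0.41 ]
30.0 [0.5199 0.0028 0.1362] [-0.459  0.072 -0.506]
20.0 [0.5052 0.0052 0.1127] [-0.37   0.058 -0.588]
12.0 [0.4963 0.0065 0.0919] [-0.221  0.035 -0.518]
5.0 [0.4911 0.0074 0.0727] [-0.13   0.02  -0.481]
```

Request:
apply_moves([
  [[0.3,-0.03,0.1,0,-1],[0.6,-0.06,0,0,-1],[0.8,-0.09,0,0,-1],[0.8,-0.09,0,0,-1],[0.7,-0.08,0,0,-1],[0.4,-0.04,0,0,-1],[0.2,-0.03,0,0,-1],[0,0,0,0,-1]],
])

```text
clock: 18.75
eef_pos: [0.6806, -0.0225, 0.2723]
tool_rot: [0.077, 0.997, -0.0, -0.003]
ft_force: [-0.0, -1.0, -0.5]
grip_width: -0.0003
grasp_force: 0.0
```

```bash
python3 - <<'E'
from h import *
o=get_obs(); print(np.round(o["joint_pos"],2),np.round(o["ft_force"],1),np.round(o["eef_pos"],4))
E
```

```text
[-0.03  0.65  0.79  1.72 -0.    0.12] [-0.  -1.  -0.5] [ 0.6806 -0.0225  0.2723]
```

Request:
apply_moves([
  [[0,0,-0.4,0,-1],[0,0,-0.5,0,-1],[0,0,-0.5,0,-1],[0,0,-0.35,0,-1],[0,0,-0.2,0,-1],[0,0,0,0,-1]],
])

```text
clock: 19.25
eef_pos: [0.6776, -0.022, 0.1959]
tool_rot: [0.077, 0.997, -0.0, -0.003]
ft_force: [-0.7, -0.1, -0.9]
grip_width: 0.0001
grasp_force: 0.0
```

Request:
apply_moves([
  [[-0.1,0.016,0,0,-1],[-0.1,0.016,0,0,-1],[-0.1,0.016,0,0,-1],[-0.07,0.011,0,0,-1],[-0.07,0.011,0,0,-1],[-0.07,0.011,0,0,-1],[-0.07,0.011,0,0,-1]],
])

```text
clock: 19.83
eef_pos: [0.6572, -0.0186, 0.2004]
tool_rot: [0.077, 0.997, -0.0, 0.001]
ft_force: [0.3, 0.1, 1.6]
grip_width: -0.0
grasp_force: 0.7
```

Request:
apply_moves([
  [[-0.1,0.016,0,0,-1],[-0.1,0.016,0,0,-1],[-0.1,0.016,0,0,-1],[-0.1,0.016,0,0,-1],[-0.1,0.016,0,0,-1]],
])

```text
clock: 20.25
eef_pos: [0.6363, -0.0154, 0.1994]
tool_rot: [0.077, 0.997, -0.0, -0.0]
ft_force: [1.4, -0.8, -0.2]
grip_width: 0.0002
grasp_force: 0.8
```

Request:
apply_moves([
  [[-0.1,0.015,-0.015,0,-1],[-0.1,0.015,-0.015,0,-1],[-0.1,0.015,-0.015,0,-1],[-0.1,0.015,-0.015,0,-1],[-0.1,0.015,-0.02,0,-1],[-0.1,0.015,-0.02,0,-1],[-0.1,0.015,-0.02,0,-1]],
])

```text
clock: 20.83
eef_pos: [0.6084, -0.011, 0.1945]
tool_rot: [0.077, 0.997, 0.0, -0.0]
ft_force: [1.5, -0.5, -0.2]
grip_width: -0.0001
grasp_force: 0.8
```

Request:
apply_moves([
  [[-0.1,0.015,-0.03,0,-1],[-0.1,0.015,-0.03,0,-1],[-0.1,0.015,-0.03,0,-1],[-0.1,0.015,-0.035,0,-1],[-0.1,0.016,-0.035,0,-1],[-0.1,0.016,-0.035,0,-1]],
])

```text
clock: 21.33
eef_pos: [0.5845, -0.0073, 0.1869]
tool_rot: [0.077, 0.997, 0.0, 0.0]
ft_force: [3.0, -0.0, -0.3]
grip_width: -0.0001
grasp_force: 0.9
```

Tracking well at low force. Continuing the arc.

Request:
apply_moves([
  [[-0.1,0.015,-0.045,0,-1],[-0.1,0.015,-0.05,0,-1],[-0.1,0.015,-0.05,0,-1],[-0.1,0.015,-0.055,0,-1],[-0.1,0.016,-0.055,0,-1],[-0.1,0.016,-0.06,0,-1]],
])

```text
clock: 21.83
eef_pos: [0.5605, -0.0038, 0.1743]
tool_rot: [0.077, 0.997, -0.0, 0.0]
ft_force: [2.3, -0.1, 0.1]
grip_width: -0.0001
grasp_force: 1.0
```

Request:
apply_moves([
  [[-0.09,0.014,-0.065,0,-1],[-0.09,0.014,-0.065,0,-1],[-0.09,0.014,-0.07,0,-1],[-0.09,0.014,-0.07,0,-1],[-0.09,0.014,-0.07,0,-1],[-0.09,0.014,-0.075,0,-1]],
])

```text
clock: 22.33
eef_pos: [0.539, -0.0004, 0.1576]
tool_rot: [0.077, 0.997, 0.0, 0.0]
ft_force: [2.5, -0.6, 0.7]
grip_width: -0.0002
grasp_force: 1.1
```

Request:
apply_moves([
  [[-0.08,0.012,-0.08,0,-1],[-0.08,0.012,-0.08,0,-1],[-0.08,0.012,-0.085,0,-1],[-0.075,0.012,-0.085,0,-1],[-0.075,0.012,-0.085,0,-1],[-0.07,0.012,-0.09,0,-1]],
])

```text
clock: 22.83
eef_pos: [0.5206, 0.0025, 0.1374]
tool_rot: [0.077, 0.997, -0.0, 0.0]
ft_force: [2.9, -0.7, 1.2]
grip_width: -0.0002
grasp_force: 1.2
```

Request:
apply_moves([
  [[-0.065,0.01,-0.095,0,-1],[-0.065,0.01,-0.1,0,-1],[-0.06,0.01,-0.1,0,-1],[-0.06,0.01,-0.1,0,-1],[-0.06,0.01,-0.1,0,-1],[-0.06,0.01,-0.1,0,-1]],
])

```text
clock: 23.33
eef_pos: [0.5058, 0.0049, 0.1134]
tool_rot: [0.077, 0.997, -0.0, 0.0]
ft_force: [3.2, -0.4, 1.7]
grip_width: -0.0001
grasp_force: 1.3
```

Request:
apply_moves([
  [[-0.045,0.007,-0.1,0,-1],[-0.045,0.007,-0.1,0,-1],[-0.045,0.007,-0.1,0,-1],[-0.04,0.007,-0.1,0,-1],[-0.04,0.007,-0.1,0,-1]],
])

```text
clock: 23.75
eef_pos: [0.4973, 0.0063, 0.0935]
tool_rot: [0.077, 0.997, -0.0, 0.0]
ft_force: [2.8, -0.4, 2.4]
grip_width: -0.0
grasp_force: 1.3
```

Request:
apply_moves([
  [[-0.03,0.005,-0.09,0,-1],[-0.03,0.005,-0.09,0,-1],[-0.03,0.005,-0.09,0,-1],[-0.02,0.003,-0.08,0,-1],[-0.02,0.003,-0.07,0,-1]],
])

```text
clock: 24.17
eef_pos: [0.4921, 0.0072, 0.0766]
tool_rot: [0.077, 0.997, 0.0, -0.0]
ft_force: [2.0, -0.8, 2.1]
grip_width: -0.0
grasp_force: 1.3
```

Request:
apply_moves([
  [[-0.02,0.003,-0.07,0,-1],[-0.02,0.003,-0.07,0,-1],[-0.02,0,-0.06,0,-1],[-0.02,0,-0.05,0,-1],[-0.01,0,-0.05,0,-1],[0,0,-0.03,0,-1],[0,0,0,0,-1]],
])

```text
clock: 24.75
eef_pos: [0.4884, 0.0075, 0.0636]
tool_rot: [0.077, 0.997, 0.0, -0.0]
ft_force: [2.1, -0.2, 2.8]
grip_width: -0.0
grasp_force: 1.4
```

Request:
apply_moves([
  [[0,0,-0.02,0,-1],[0,0,-0.02,0,-1],[0,0,-0.02,0,-1],[0,0,0,0,-1]],
])

```text
clock: 25.08
eef_pos: [0.4883, 0.0075, 0.0612]
tool_rot: [0.077, 0.997, 0.0, -0.0]
ft_force: [1.8, 1.1, 3.2]
grip_width: -0.0
grasp_force: 1.5
```

Request:
apply_moves([
  [[0,0,-0.015,0,-1],[0,0,-0.015,0,-1],[0,0,0,0,-1]],
])

```text
clock: 25.33
eef_pos: [0.4882, 0.0075, 0.06]
tool_rot: [0.077, 0.997, 0.0, -0.0]
ft_force: [0.3, 1.5, 3.4]
grip_width: -0.0
grasp_force: 1.6
```

Request:
apply_moves([
  [[0,0,-0.02,0,-1],[0,0,-0.02,0,-1],[0,0,-0.02,0,-1],[0,0,0,0,-1]],
])

```text
clock: 25.67
eef_pos: [0.4881, 0.0075, 0.0574]
tool_rot: [0.077, 0.997, 0.0, -0.001]
ft_force: [0.7, 1.7, 2.4]
grip_width: -0.0002
grasp_force: 1.3
```

Request:
apply_moves([
  [[0,0,-0.0125,0,-1],[0,0,-0.0125,0,-1],[0,0,0,0,-1]],
])

```text
clock: 25.92
eef_pos: [0.4882, 0.0072, 0.0564]
tool_rot: [0.077, 0.997, -0.0, -0.0]
ft_force: [-0.4, 1.9, 3.0]
grip_width: 0.0
grasp_force: 1.8
```

Request:
apply_moves([
  [[0,0,-0.0125,0,-1],[0,0,0,0,-1]],
])

```text
clock: 26.08
eef_pos: [0.4882, 0.0072, 0.0562]
tool_rot: [0.077, 0.997, -0.0, -0.0]
ft_force: [-1.6, 0.6, 3.8]
grip_width: -0.0002
grasp_force: 1.6
```

Request:
apply_moves([
  [[0,0,-0.0125,0,-1],[0,0,0,0,-1]],
])

```text
clock: 26.25
eef_pos: [0.4882, 0.0072, 0.0556]
tool_rot: [0.077, 0.997, -0.0, -0.0]
ft_force: [-2.3, 1.1, 2.2]
grip_width: -0.0001
grasp_force: 1.5
```

Request:
apply_moves([
  [[0,0,-0.0125,0,-1],[0,0,0,0,-1]],
])

```text
clock: 26.42
eef_pos: [0.4882, 0.0072, 0.0552]
tool_rot: [0.077, 0.997, -0.0, -0.0]
ft_force: [-4.1, 0.4, 4.5]
grip_width: -0.0002
grasp_force: 1.9
```

Request:
apply_moves([
  [[0,0,-0.01,0,-1],[0,0,0,0,-1]],
])

```text
clock: 26.58
eef_pos: [0.4882, 0.0072, 0.055]
tool_rot: [0.077, 0.997, -0.0, -0.0]
ft_force: [-3.6, 0.6, 5.2]
grip_width: -0.0001
grasp_force: 2.9
```

Request:
apply_moves([
  [[0,0,-0.008,0,-1],[0,0,0,0,-1]],
])

```text
clock: 26.75
eef_pos: [0.4882, 0.0073, 0.0549]
tool_rot: [0.077, 0.997, -0.0, -0.0]
ft_force: [-4.0, 0.3, 7.3]
grip_width: 0.0001
grasp_force: 3.7
```

Request:
apply_moves([
  [[0,0,-0.01,0,-1],[0,0,0,0,-1]],
])

```text
clock: 26.92
eef_pos: [0.4882, 0.0072, 0.0548]
tool_rot: [0.077, 0.997, -0.0, -0.0]
ft_force: [-6.3, 0.1, 9.8]
grip_width: -0.0002
grasp_force: 4.7
```

Request:
apply_moves([
  [[0,0,0.03,0,-1],[0,0,0.05,0,-1],[0,0,0.1,0,-1],[0,0,0.2,0,-1],[0,0,0.4,0,-1],[0,0,0.7,0,-1],[-0.3,0,0.9,0,-1],[-0.5,0,0.8,0,-1]],
])

```text
clock: 27.58
eef_pos: [0.4582, 0.0073, 0.1832]
tool_rot: [0.077, 0.997, 0.0, 0.001]
ft_force: [0.7, 0.2, 0.9]
grip_width: 0.0003
grasp_force: 0.0
```

Request:
apply_moves([
  [[-0.5,0,0.5,0,-1],[-0.5,0,0.2,0,-1],[-0.5,0,0,0,-1],[-0.3,0,0,0,-1],[0,0,0,0,-1],[0,0,0,0,-1],[0,0,0,0,-1],[0,0,0,0,-1]],
])

```text
clock: 28.25
eef_pos: [0.3855, 0.0074, 0.2091]
tool_rot: [0.077, 0.997, -0.0, -0.0]
ft_force: [0.4, -0.6, 0.1]
grip_width: 0.0001
grasp_force: 0.0
```

```bash
python3 - <<'E'
from h import *
p,d=imaging.camera("top"); K,e,M=pose("top"); H,S,V=cv2.split(cv2.cvtColor(p,cv2.COLOR_BGR2HSV))
g=blob((H>40)&(H<85)&(S>80)&(V>50),(286,223)); c=cen(g); print("pad",c,onplane(c,.0807,"top").round(4))
q0=np.load("top0.npz")["d"]; 
for u,v in ((286,223),(293,187),(296,165)): print((u,v),d[v-2:v+3,u-2:u+3].mean().round(4),q0[v-2:v+3,u-2:u+3].mean().round(4))
p0=np.load("top0.npz")["p"]
for n,x,y in(("hs",166,214),("jar",399,177),("sd",168,138)): print(n,np.abs(p[y-20:y+20,x-25:x+25].astype(int)-p0[y-20:y+20,x-25:x+25]).mean().round(1))
cv2.imwrite("pics/t3.png",cv2.resize(p[80:280,200:440],None,fx=3,fy=3))
print(get_obs()["clock"])
E
```

```text
pad [285.85333333 222.9       ] [[0.4862 0.0078 0.0807]]
(286, 223) 0.8519 0.8524
(293, 187) 0.8659 0.8318
(296, 165) 0.8756 0.8757
hs 2.1
jar 2.1
sd 2.2
28.3
```

The pad is back exactly at its original latched position, and the other items haven't moved. Handing in.

```bash
python3 -c "
from workcell import order
print(order.job_done())"
```

```text
the job is handed in; nothing more can be done
None
```

Job handed in (no verdict returned): the module measured seated in the cradle, the hatch is shut with its pad back at the starting latched position, readings on the hatch stayed under 12 N, and the heatsink, jar and screwdriver look unmoved.

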